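# Unbolt the sewing box and hold its lid half open

### The arm

A 6-joint arm with a two-finger parallel gripper is mounted at the origin on the work surface. World frame = base frame: x ahead of the robot, y to its left, z up, the work surface at z = 0. Lengths are in m, angles in rad, forces in N, time in s.
With the tool pointing down it reaches from about 0.375 to 0.9 m from the base axis. Payload 3.1 kg.
Tool frame: the origin (TCP) lies on the centre line of the jaws, within the pads' length; the fingertips stand robot.tip_reach ahead of it and the grasp point (between the pads) lies 8 mm behind it (robot.tip_reach is the distance from the TCP to the fingertips, in m); z points along the fingers, y is the line along which they close (so a half turn about z gives the same grasp; the last joint's range is limited). The gripper opens to 87 mm and grips with 3 to 60 N. Pads are 19 mm wide; open, the fingers measure 117 mm over their backs; the gripper's body (75 mm by 190 mm) begins 51 mm behind the grasp point.
Start: joints at [1.022, 0.527, 1.433, -0, 1.181, -0.178], TCP at [0.226, 0.583, 0.194] pointing down, gripper open.
Joint ranges: [-3.08, 3.08], [-0.75, 2.2], [0.22, 2.44], [-1.43, 4.57], [0, 2.65], [-2.85, 2.85]. Speed limits (rad/s): [2.79, 2.79, 3.14, 3.14, 3.14, 3.14].

### API

Orientations are given as a unit quaternion [x, y, z, w].
In Python, from rig import robot gives the robot as it stands.
- The arm moves only by the tool jog_arm, never from a script. Its argument "motion" is one flat list of numbers, 7 for each row, row after row: the shift along the tool's x, y, z scaled (see below), then the turn, a rotation vector about the tool's x, y, z scaled (see below), then the gripper's target within -1 to 1 (shut at 1, half-way at 0, fully open at -1). In form: [x, y, z, rx, ry, rz, hand, x, y, z, rx, ry, rz, hand, ...]. A call has 1 to 12 rows; each row shifts and turns the commanded pose from where the row before left it, along the tool's axes as they then stand; what a row does not reach is not made up. The controller multiplies each number of a shift by 4 cm and each number of a turn by 4 degrees. A row lasts 1/8 s, in which the tool goes at most 62.5 mm and 10.7 degrees, less where a joint would pass 70% of its speed; a pose out of reach is approached as far as the arm can. A call with a number of a shift or a turn outside -1 to 1 is refused whole. A call with a gripper value outside its range is refused whole. The fingers move at their own pace and stop on an object; "grip_force" is the grip in N (left out, the last holds). Time passes only in rows, so rows that do not move let the fingers close. It gives the time, the measured TCP pose, the force, the opening and the grip force at its end, in the units of the state.
- robot.get_obs(): the state, without advancing time (a new reading comes with each control period).
- robot.camera(name): name is "side" or "top"; returns the picture (384x512x3 uint8, blue, green, red); there is no depth.
- robot.calibration(name): a dict with "fx", "fy", "cx", "cy" (pixels), "R" (3x3) and "t" (3): a world point X has camera coordinates R X + t. Camera axes: x right, y down, z forward; pixel columns grow to the right and rows downward; lengths in m; the calibration is good to about 2 mm. A picture is of the moment at which its call begins. calibration takes no time and is no camera call.
- robot.hand_in(): hands the job in; it is judged then, once.
The state is a dict: "time": time; "q": joint angles; "joint_velocities": joint speeds; "joint_torque": joint torques, N m; "position": TCP position; "tool_rot": TCP orientation; "ft_force": force on the tool from outside, world axes, zero at the start; "moment": the same for the moment, N m; "grip_width": finger opening in m; "grip_force": force on a finger pad.
Only numpy, scipy, OpenCV 4.12 (cv2) and the standard library are available. Lean on these libraries where they do the work, as an engineer would, in place of code of your own. Each camera call takes 0.05 s, during which the arm holds its last target. There are 200 camera calls.

### The job

The sewing box on the desk is bolted shut: slide its bolt back by the knob until it comes up firmly against the red stop, then raise the lid by its handle and hold it open at 45 degrees, so that someone sitting opposite can take out a spool. The lid has no stay and falls shut by itself, so do not let it drop, and finish while still holding it steadily at that angle. Leave the bolt drawn back, and leave the other things on the desk and in the box where they are.

Things in the scene. Friction and masses are not known exactly. Their poses are not given: they have to be found in the camera images.
- sewbox: dark wooden sewing box, fixed, 180 (x) x 320 (y) x 108 high. Origin: centre of its underside. +x points from the lid's hinge edge (nearest the robot) to its opening edge; +y along the hinge, from the lid to the fixed deck with the bolt. Lid covers y -159 to +59, the deck, level with it, +61 to +160. A brass staple (y 63 to 75, 16 high over the deck) guides the bolt
- lid (a joint): angle of the lid in rad: 0 shut, grows as the opening edge rises, 1.4 is the end of its swing. The lid is a 218 x 176 x 8 board of about 0.25 to 0.5 kg (it varies) on a free hinge; it falls shut from any angle. It can be lifted only when the bolt is clear of it
- lid_handle (a point): middle of the light wooden handle of the lid: a round bar 12 in diameter, 100 long, parallel to the hinge, its centre line 35 above the lid's top face, on two posts at its ends; 150 from the hinge line measured along the lid, 43 above it measured square to the lid. It turns with the lid (axes as the box's when shut)
- lid_hinge (a point): middle of the lid on its hinge line, along the box's y axis, 100 above the desk; it does not move as the lid turns
- bolt (a joint): travel of the bolt in m along the box's +y; starts at 0 to 0.006; it is clear of the lid from 0.018 on; it meets its stop somewhere between 0.028 and 0.040 (it varies). It drags with about 1.5 N and stays where it is left
- bolt_knob (a point): steel bolt's upright round knob, 14 in diameter; the point lies on its axis 32 above the deck (140 above the desk), 14 below the knob's top; the bolt proper is a flat bar 12 wide and 10 high lying on deck and lid, reaching 48 from the knob's axis towards the lid and 15 towards the stop
- stop: small red block, 24 (x) x 8 (y) x 12 high, fixed on the deck in line with the bolt: the bolt's tail runs against it and should be pressed there with a few newtons. Origin: centre of its underside
- spool_red_mid (a point): centre of the red thread spool, 32 in diameter, 42 high, standing in the box; leave it
- spool_green_mid (a point): centre of the green thread spool, same size, standing in the box; leave it
- spool_yellow_mid (a point): centre of the yellow thread spool, same size, standing in the box; leave it
- pin_tin_mid (a point): centre of the round steel pin tin, 60 in diameter, 25 high, in the box; leave it
- cup_mid (a point): centre of the blue plastic cup, 74 in diameter, 100 high; leave it
- calculator_mid (a point): centre of the white calculator, 120 x 75 x 12; leave it
- remote_mid (a point): centre of the black remote control, 170 x 45 x 20; leave it
- mouse_mid (a point): centre of the white computer mouse, 100 x 58 x 33; leave it
- tape_mid (a point): centre of the yellow tape roll, 90 in diameter, 20 high; leave it

How it is judged:
By the outcome, as a careful person would: the job done as asked, in the order asked, and still so for the second after the job is handed in, while the arm keeps its last pose, push and grip.
It also fails if it takes over 48 s, if anything falls off the work surface, if the arm or the gripper's body presses on something with over 40 N, if the wrist force passes 120 N, or if a joint passes its speed limit or range.

## Working session

There is one attempt and no reset: what is moved stays moved. The work goes in short steps, Python scripts to look and compute and a tool call to move; the robot and the scene stay as the last step left them, time stands still between calls to the robot, and variables do not carry over. Pictures are saved under pics/ and viewed, at most 10 in all, crops included, and the job is handed in when it is done.

Besides the shell and the picture viewer there is one more tool, called after ">>>" by a JSON object that holds its "api" and its "payload". jog_arm: Moves the arm, as the interface text tells. Shifts and turns lie within -1 to 1; 1 stands for 4 cm of shift or 4 degrees of turn. Its arguments: {"type":"object","properties":{"motion":{"type":"array","items":{"type":"number"}},"grip_force":{"type":"number"}},"required":["motion"]}

```bash
mkdir -p pics; ls
python3 - <<'E'
from rig import robot
import cv2
for n in("top","side"):
    im=robot.camera(n); cv2.imwrite(f"pics/{n}0.png",im)
    c=robot.calibration(n); print(n,c)
print(robot.get_obs(), robot.tip_reach)
E
```

```text
pics
top {'fx': 480.47387168835587, 'fy': 480.47387168835587, 'cx': 259.80344300136653, 'cy': 189.96636688998956, 'R': array([[-0.00606655, -0.99992986, -0.01017218],
       [-0.98192787,  0.00788093, -0.1890914 ],
       [ 0.1891583 ,  0.00884122, -0.9819068 ]]), 't': array([0.01498239, 0.56866709, 1.38323199])}
side {'fx': 456.6271309491094, 'fy': 456.6271309491094, 'cx': 253.36194190205256, 'cy': 197.21903319745945, 'R': array([[ 0.99056468, -0.13701144,  0.00307917],
       [-0.08390035, -0.62404166, -0.7768737 ],
       [ 0.10836211,  0.7692853 , -0.62964893]]), 't': array([-0.56537616,  0.1551252 ,  1.65746263])}
{'time': 0.1, 'q': array([ 1.02251125e+00,  5.28390700e-01,  1.43374943e+00, -1.03991372e-05,
        1.18142150e+00, -1.78481886e-01]), 'joint_velocities': array([ 0.00095993, -0.0007855 , -0.00303676,  0.0003916 , -0.00082893,
        0.00125987]), 'joint_torque': array([-5.22192186e-04, -4.40986776e+01, -1.77150840e+01,  6.34365133e-02,
        5.33846312e-02, -6.44284455e-05]), 'position': array([0.22548477, 0.58214829, 0.19346667]), 'tool_rot': array([ 1.83847771e-01,  9.82954235e-01, -9.21912770e-04, -3.45432014e-04]), 'ft_force': array([ 0.08224954,  0.65536051, -0.56471643]), 'moment': array([0.0043722 , 0.00598439, 0.00769331]), 'grip_force': 0.0, 'grip_width': 0.08667112155346025} 0.011
```

View pics/top0.png

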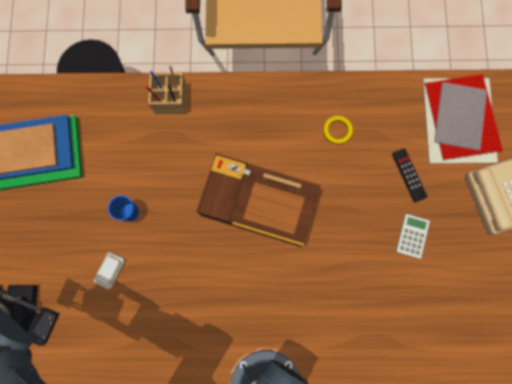

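View pics/side0.png

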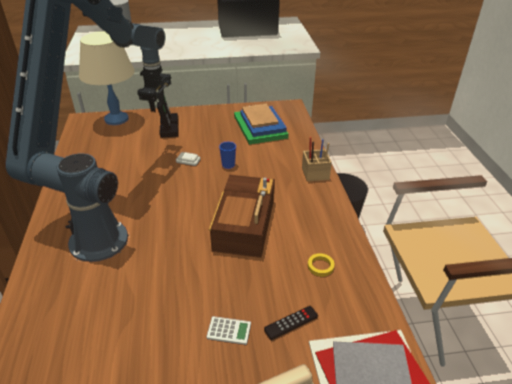

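The box is in the top view around (200–320, 155–245). The deck is to the left, with the red stop and the knob near (235,167), and the handle is at (282,180). I'll zoom both views.

Run:
```python
import cv2,numpy as np
a=cv2.imread("pics/top0.png")[145:255,190:330]; b=cv2.imread("pics/side0.png")[165:265,200:290]
a=cv2.resize(a,None,fx=5,fy=5,interpolation=cv2.INTER_CUBIC);b=cv2.resize(b,None,fx=6,fy=6,interpolation=cv2.INTER_CUBIC)
cv2.imwrite("pics/topz.png",a);cv2.imwrite("pics/sidez.png",b)
```

```text
(no output)
```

View pics/topz.png

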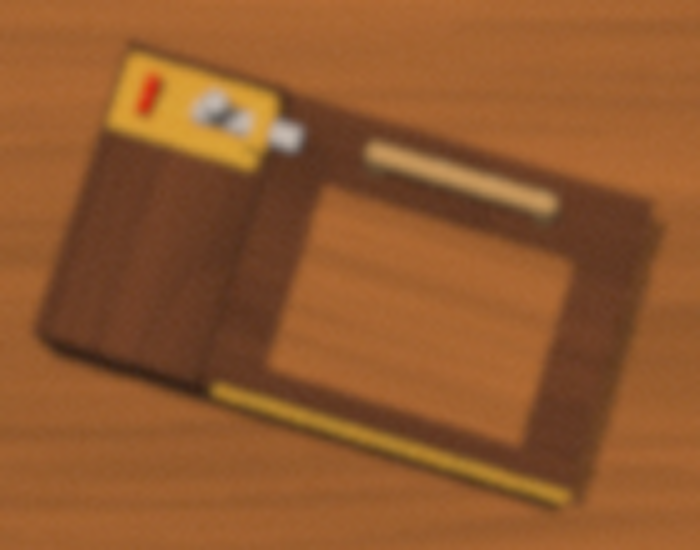

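View pics/sidez.png

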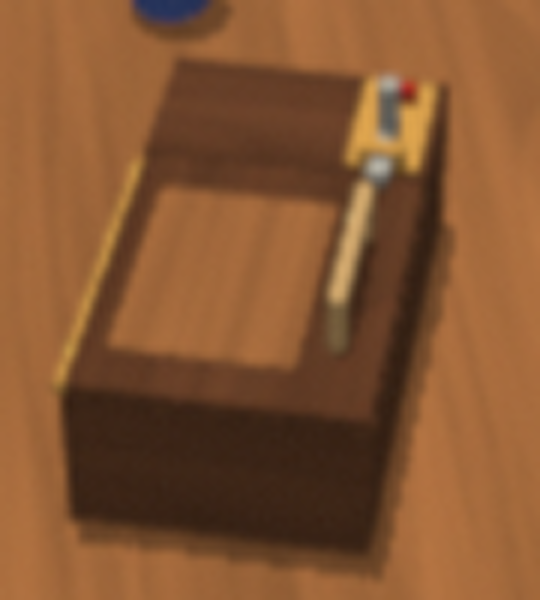

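Top zoom: the handle runs from (370,152) to (555,203), the stop is at (149,95), the knob is near (210,108), the bolt tip is at (288,135) over the lid, and the hinge strip runs from (212,390) to (570,497). In the side zoom, the handle runs from (370,185) to (338,300), the knob top is at about (390,85), and the stop is at (408,90).

```bash
cat > h.py <<'E'
import numpy as np,cv2
from rig import robot
def plane(n,uv,z):
    c=robot.calibration(n);uv=np.atleast_2d(uv).astype(float)
    d=np.c_[(uv[:,0]-c["cx"])/c["fx"],(uv[:,1]-c["cy"])/c["fy"],np.ones(len(uv))]@c["R"]
    o=-c["R"].T@c["t"]
    return o+d*((z-o[2])/d[:,2])[:,None]
def px(n,X):
    c=robot.calibration(n);p=np.atleast_2d(X)@c["R"].T+c["t"]
    return np.c_[c["fx"]*p[:,0]/p[:,2]+c["cx"],c["fy"]*p[:,1]/p[:,2]+c["cy"]]
E
python3 - <<'E'
from h import *
np.set_printoptions(precision=4,suppress=True)
Z=lambda p:np.array(p)/5-.4+[190,145]
S=lambda p:np.array(p)/6-.42+[200,165]
cor=plane("top",Z([(40,335),(128,45),(658,203),(575,503)]),.108)[:,:2]
box=np.array([(-.09,.16),(.09,.16),(.09,-.16),(-.09,-.16)])
cb=box.mean(0);cc=cor.mean(0);U,s,V=np.linalg.svd((box-cb).T@(cor-cc));R=(U@V).T
th=np.arctan2(R[1,0],R[0,0]);print("c",cc,"th",th,"res",cor-cc-(box-cb)@R.T)
tobox=lambda X:(X[:,:2]-cc)@R
def show(name,n,uv,z):
    X=plane(n,uv,z);print(name,n,X,"box",tobox(X))
for n,z,roi in(("top",.12,(145,190,255,330)),("side",.12,(165,200,265,290))):
    im=cv2.imread(f"pics/{n}0.png").astype(int)[roi[0]:roi[2],roi[1]:roi[3]]
    B,G,Rr=im[...,0],im[...,1],im[...,2]
    w=np.clip(Rr-np.maximum(2.2*G,80),0,None)*(Rr>130)
    ys,xs=np.nonzero(w);print(len(xs));
    if len(xs):show("red",n,[np.average(xs,weights=w[ys,xs])+roi[1],np.average(ys,weights=w[ys,xs])+roi[0]],z)
show("handle","top",Z([(370,152),(555,203)]),.148)
show("handle","side",S([(370,180),(338,300)]),.148)
show("strip","top",Z([(212,390),(570,497)]),.104)
show("knobtop","side",S([(390,83)]),.154)
show("knobtop","top",Z([(210,105)]),.154)
show("bolttip","top",Z([(300,140)]),.118)
show("bolttip","side",S([(376,180)]),.118)
for y in(.11,.115,.12):print(px("top",[np.r_[cc+R@[.062,y],.154],np.r_[cc+R@[.062,y],.118]]))
E
```

```text
c [0.5337 0.012 ] th -0.30293972008236525 res [[ 0.0014 -0.0029]
 [ 0.0004  0.0024]
 [-0.0009  0.0012]
 [-0.0009 -0.0007]]
17
red top [[0.6349 0.1268 0.12  ]] box [[0.0624 0.1398]]
4
red side [[0.6419 0.1213 0.12  ]] box [[0.0707 0.1367]]
handle top [[ 0.5935 -0.0008  0.148 ]
 [ 0.5634 -0.104   0.148 ]] box [[ 0.0608  0.0056]
 [ 0.0629 -0.1019]]
handle side [[ 0.5985 -0.0011  0.148 ]
 [ 0.5644 -0.1056  0.148 ]] box [[ 0.0658  0.0069]
 [ 0.0644 -0.1031]]
strip top [[ 0.4651  0.0904  0.104 ]
 [ 0.4029 -0.1122  0.104 ]] box [[-0.0889  0.0544]
 [-0.0878 -0.1575]]
knobtop side [[0.624  0.0847 0.154 ]] box [[0.0645 0.0964]]
knobtop top [[0.6199 0.0889 0.154 ]] box [[0.0593 0.0992]]
bolttip top [[0.6076 0.0395 0.118 ]] box [[0.0624 0.0483]]
bolttip side [[0.6082 0.0354 0.118 ]] box [[0.0641 0.0446]]
[[228.2141 163.6323]
 [229.1463 166.6625]]
[[226.5221 163.1313]
 [227.4972 166.1735]]
[[224.8308 162.6306]
 [225.8488 165.6848]]
```

The pose fit is consistent to within 3 mm. The handle is at box (0.062,-0.050) and the knob at (0.062,~0.097). Gripping the knob along box y pushes it directly, with the tips at z≈0.128, above the staple and the stop. First I'll move above the knob.

>>> {"api": "jog_arm", "payload": {"motion": [0,0,-0.9,0,0,-0.95,-1,-0.9,-0.5,-0.5,0,0,0,-1,-0.9,-0.5,0,0,0,0,-1,-0.9,-0.5,0,0,0,0,-1,-0.9,-0.5,0,0,0,0,-1,-0.9,-0.5,0,0,0,0,-1,-0.9,-0.5,0,0,0,0,-1,-0.9,-0.5,0,0,0,0,-1,-0.9,-0.5,0,0,0,0,-1,-0.9,-0.5,0,0,0,0,-1,-0.9,-0.5,0,0,0,0,-1,-0.9,-0.5,0,0,0,0,-1]}}

```text
time: 1.6
position: [0.5385, 0.2533, 0.2499]
tool_rot: [0.151, 0.989, -0.0, -0.0]
ft_force: [-0.3, 0.9, 1.7]
grip_width: 0.0867
grip_force: 0.0
```

```bash
cat >> h.py <<'E'
from scipy.spatial.transform import Rotation as Ro
np.set_printoptions(precision=4,suppress=True)
C=np.array([.5337,.012]);TH=-.303;RB=np.array([[np.cos(TH),-np.sin(TH)],[np.sin(TH),np.cos(TH)]])
def w(bx,by,z):return np.r_[C+RB@[bx,by],z]
def go(p,R=None):
    o=robot.get_obs();T=Ro.from_quat(o["tool_rot"])
    print("t",o["time"],"q",o["q"],"pos",o["position"],"F",o["ft_force"],"w",o["grip_width"],o["grip_force"])
    print("shift/4cm",T.inv().apply(p-o["position"])/.04)
    if R is not None:print("turn/4deg",np.degrees((T.inv()*R).as_rotvec())/4)
def down(a):  # tool down, tool y at box angle a (rad)
    y=np.r_[np.cos(a+TH),np.sin(a+TH),0];z=np.r_[0,0,-1.];return Ro.from_matrix(np.c_[np.cross(y,z),y,z])
E
python3 - <<'E'
from h import *
go(w(.062,.0965,.25),down(np.pi/2))
E
```

```text
t 1.6 q [ 0.252   0.4295  1.4429  0.0001  1.2703 -1.0152] pos [0.5385 0.2533 0.2499] F [-0.2549  0.8612  1.7257] w 0.08669857703288543 0.0
shift/4cm [-3.2381 -3.3792 -0.0052]
turn/4deg [-0.0063 -0.0135 -0.0085]
```

>>> {"api": "jog_arm", "payload": {"motion": [-0.8,-0.85,0,0,0,0,-1,-0.8,-0.85,0,0,0,0,-1,-0.8,-0.85,0,0,0,0,-1,-0.84,-0.83,0,0,0,0,-1,0,0,0.9,0,0,0,-1,0,0,0.2,0,0,0,-1]}}

```text
time: 2.35
position: [0.6191, 0.0861, 0.2034]
tool_rot: [0.152, 0.988, -0.0, -0.003]
ft_force: [0.3, 0.5, -0.5]
grip_width: 0.087
grip_force: 0.0
```

Run:
```python
from h import *
go(w(.062,.0965,.139),down(np.pi/2))
a=robot.camera("top")[145:255,190:330];b=robot.camera("side")[150:250,200:310]
a=cv2.resize(a,(560,440),interpolation=cv2.INTER_CUBIC);b=cv2.resize(b,(484,440),interpolation=cv2.INTER_CUBIC)
cv2.imwrite("pics/k1.png",np.hstack([a,b])[:, :800])
```

```text
t 2.35 q [-0.0404  0.521   1.4169  0.0002  1.2104 -1.3065] pos [0.6191 0.0861 0.2034] F [ 0.2836  0.5222 -0.479 ] w 0.08697720330950573 0.0
shift/4cm [-0.0766  0.0094  1.6101]
turn/4deg [-0.0226 -0.0935 -0.0253]
```

View pics/k1.png

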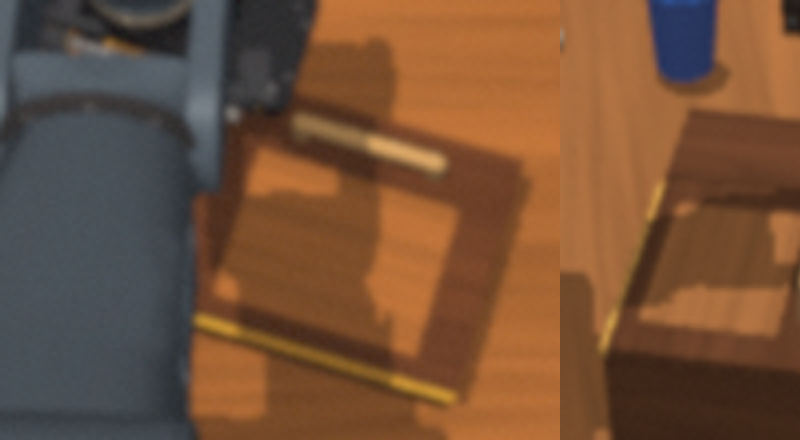

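The arm hides the knob in the top view, and my side crop cut the fingers off. The position matches the target, so I'll descend and close.

>>> {"api": "jog_arm", "payload": {"motion": [-0.05,0,0.7,0,0,0,-1,0,0,0.7,0,0,0,-1,0,0,0.15,0,0,0,-1,0,0,0,0,0,0,-1], "grip_force": 20}}

```text
time: 2.95
position: [0.6237, 0.0866, 0.1453]
tool_rot: [0.151, 0.989, 0.0, 0.001]
ft_force: [-0.1, 0.5, -0.1]
grip_width: 0.087
grip_force: 0.0
```

Run:
```python
from h import *
go(w(.062,.0965,.139),down(np.pi/2))
b=robot.camera("side")[165:235,230:300]
cv2.imwrite("pics/k2.png",cv2.resize(b,(560,560),interpolation=cv2.INTER_CUBIC))
```

```text
t 2.95 q [-0.0392  0.5891  1.4688 -0.      1.0825 -1.3074] pos [0.6237 0.0866 0.1453] F [-0.0898  0.5339 -0.0796] w 0.08700221868429428 0.0
shift/4cm [ 0.0412 -0.0402  0.1568]
turn/4deg [0.0045 0.0169 0.0057]
```

View pics/k2.png

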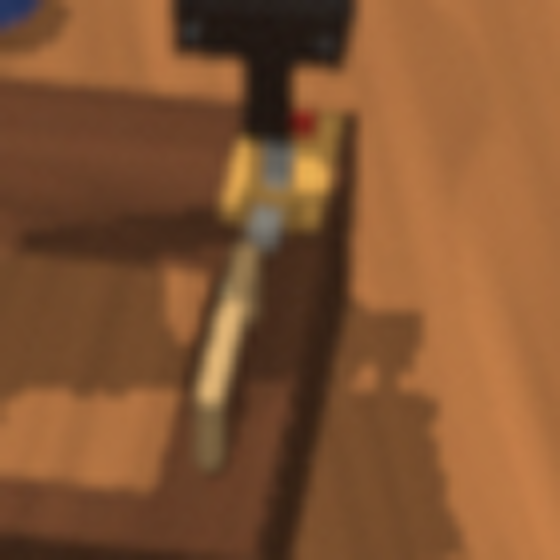

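The fingers (268,100) straddle the bolt line (278,160), with the front finger above the staple. I'll lower slightly and close.

>>> {"api": "jog_arm", "payload": {"motion": [0,0,0.15,0,0,0,1,0,0,0,0,0,0,1,0,0,0,0,0,0,1,0,0,0,0,0,0,1,0,0,0,0,0,0,1,0,0,0,0,0,0,1,0,0,0,0,0,0,1,0,0,0,0,0,0,1], "grip_force": 20}}

```text
time: 4.0
position: [0.6232, 0.0861, 0.1383]
tool_rot: [0.151, 0.989, -0.0, -0.0]
ft_force: [0.4, -0.5, -0.5]
grip_width: 0.015
grip_force: 0.0
```

>>> {"api": "jog_arm", "payload": {"motion": [0,0,0,0,0,0,1,0,0,0,0,0,0,1,0,0,0,0,0,0,1], "grip_force": 20}}

```text
time: 4.38
position: [0.6232, 0.0861, 0.1383]
tool_rot: [0.151, 0.989, -0.0, -0.0]
ft_force: [-0.2, -0.5, 0.6]
grip_width: 0.0006
grip_force: 0.0
```

The fingers closed on nothing (0.6 mm), so I'll look again.

Run:
```python
from h import *
b=robot.camera("side")[150:240,220:310]
b=cv2.resize(b,(600,600),interpolation=cv2.INTER_CUBIC)
cv2.imwrite("pics/k3.png",b)
o=robot.get_obs();print(o["position"],px("side",[o["position"],o["position"]-[0,0,.011]]))
print("exp knob top",px("side",[w(.062,.0965,.154),w(.062,.0965,.118)]),px("top",w(.062,.0965,.154)))
```

```text
[0.6232 0.0861 0.1384] [[264.2325 181.5742]
 [264.1795 183.9181]]
exp knob top [[263.9231 178.3221]
 [263.7542 186.0122]] [[232.7784 164.9839]]
```

View pics/k3.png

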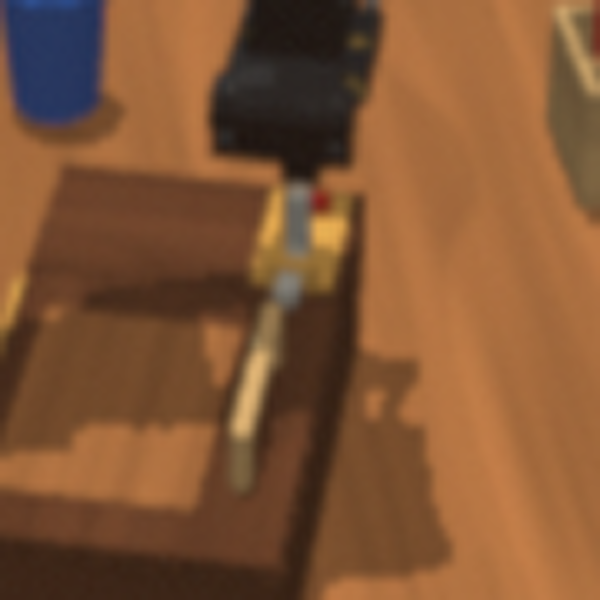

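The closed fingers end at the knob's top (298,183) instead of covering the knob. That suggests the real tips sit higher than I assumed. I'll check the TCP projection against the starting images.

Run:
```python
from h import *
p=np.array([.22548,.58215,.19347]);y=np.array([.362,.932,0])
outs=[]
for n,(u,v,s) in dict(side=(120,70,110),top=(0,270,110)).items():
    im=cv2.imread(f"pics/{n}0.png")[v:v+s,u:u+s]
    im=cv2.resize(im,(550,550),interpolation=cv2.INTER_CUBIC)
    im=cv2.resize(im,(400,400)) if 0 else im
    k=550/s
    for q,c in((p,(0,0,255)),(p+[0,0,-.011]+.05*y,(0,255,0)),(p+[0,0,-.011]-.05*y,(255,255,0)),(p+[0,0,.059],(255,0,255))):
        P=px(n,q)[0];print(n,P);cv2.circle(im,tuple(int(t) for t in (P-[u,v]+.5)*k),4,c,-1)
    outs.append(im)
m=np.hstack(outs);cv2.imwrite("pics/s.png",cv2.resize(m,(800,400)))
```

```text
side [157.5779 111.3977]
side [162.2261 108.3622]
side [153.4075 119.0982]
side [155.8145  99.1599]
top [ 38.9501 312.021 ]
top [ 23.6957 304.7342]
top [ 58.2072 318.8416]
top [ 27.8922 313.4668]
```

View pics/s.png

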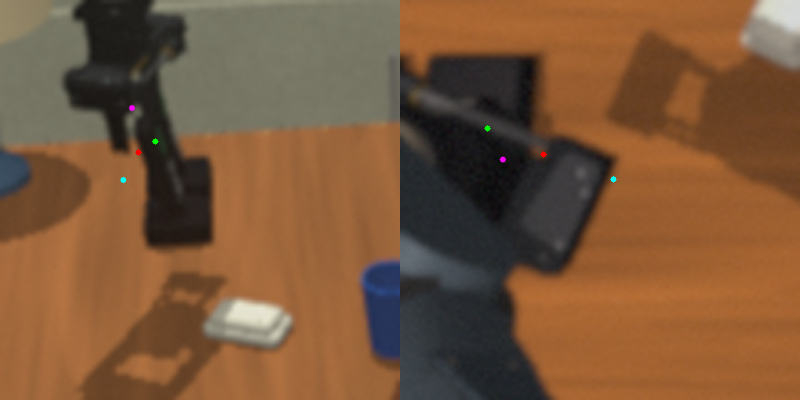

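In the start view there is a stub at (118,150) and a large black block at (180,200) on a rod, and neither matches the fingers I expected. I'll triangulate the block.

Run:
```python
from h import *
def tri(a,b):
    # least squares of two rays
    A=[];B=[]
    for n,uv in(("side",a),("top",b)):
        c=robot.calibration(n);P=np.diag([1,1,1])@np.c_[c["R"],c["t"]];x=(uv[0]-c["cx"])/c["fx"];y=(uv[1]-c["cy"])/c["fy"]
        A+=[P[0]-x*P[2],P[1]-y*P[2]]
    A=np.array(A);X=np.linalg.lstsq(A[:,:3],-A[:,3],rcond=None)[0];return X,A@np.r_[X,1]
S=lambda u,v:(u/3.636+120,v/3.636+70)
T=lambda u,v:((u-400)/3.636,v/3.636+270)
for a,b in(((180,175),(565,205)),((180,240),(565,205)),((210,165),(612,158)),((145,190),(515,225)),((118,150),(485,110)),((125,80),(485,110))):
    print(a,b,*tri(S(*a),T(*b)))
print(sorted(set(dir(robot)))[-20:])
```

```text
(180, 175) (565, 205) [0.2289 0.5837 0.1568] [-0.0448  0.0019 -0.0014 -0.044 ]
(180, 240) (565, 205) [0.2167 0.639  0.0319] [-0.0429  0.002  -0.0014 -0.0421]
(210, 165) (612, 158) [0.2664 0.5362 0.1931] [-0.047   0.0026 -0.0011 -0.0462]
(145, 190) (515, 225) [0.195  0.6423 0.1056] [-0.0287  0.0017 -0.0016 -0.0282]
(118, 150) (485, 110) [0.227  0.6283 0.1751] [ 0.0281 -0.0051  0.0035  0.0284]
(125, 80) (485, 110) [0.2418 0.5731 0.2924] [ 0.0171 -0.0028  0.0019  0.0172]
['__init__', '__init_subclass__', '__le__', '__lt__', '__module__', '__ne__', '__new__', '__reduce__', '__reduce_ex__', '__repr__', '__setattr__', '__sizeof__', '__str__', '__subclasshook__', '__weakref__', 'calibration', 'camera', 'get_obs', 'hand_in', 'tip_reach']
```

>>> {"api": "jog_arm", "payload": {"motion": [0,0,-0.9,0,0,0,1,0,0,-0.9,0,0,0,1,0,0,0,0,0,0,1]}}

```text
time: 4.8
position: [0.6256, 0.0861, 0.2138]
tool_rot: [0.151, 0.989, 0.0, 0.004]
ft_force: [-0.2, 0.2, 0.3]
grip_width: 0.0002
grip_force: 0.0
```

Run:
```python
from h import *
o=robot.get_obs();p=o["position"];print(p,o["q"],o["tool_rot"],o["grip_width"])
s=robot.camera("side");t=robot.camera("top");cv2.imwrite("pics/raw_s.png",s);cv2.imwrite("pics/raw_t.png",t)
def crop(im,u,v,sw,n=None,P=()):
    c=cv2.resize(im[v:v+int(sw*.75),u:u+sw],(400,300),interpolation=cv2.INTER_CUBIC)
    for q in P:cv2.circle(c,tuple(int(x) for x in (px(n,q)[0]-[u,v]+.5)*400/sw),2,(0,0,255),-1)
    return c
P=[p,p-[0,0,.011],p+[0,0,.059]]
s0=cv2.imread("pics/side0.png")
m=np.vstack([np.hstack([crop(s,200,110,120,"side",P),crop(s,0,0,400)]),np.hstack([crop(t,150,100,160,"top",P),crop(s0,110,40,140)])])
cv2.imwrite("pics/m.png",m)
```

```text
[0.6256 0.0861 0.2138] [-0.04    0.5129  1.4004 -0.      1.2207 -1.3074] [0.1511 0.9885 0.0004 0.0038] 0.0002423991041807475
```

View pics/m.png

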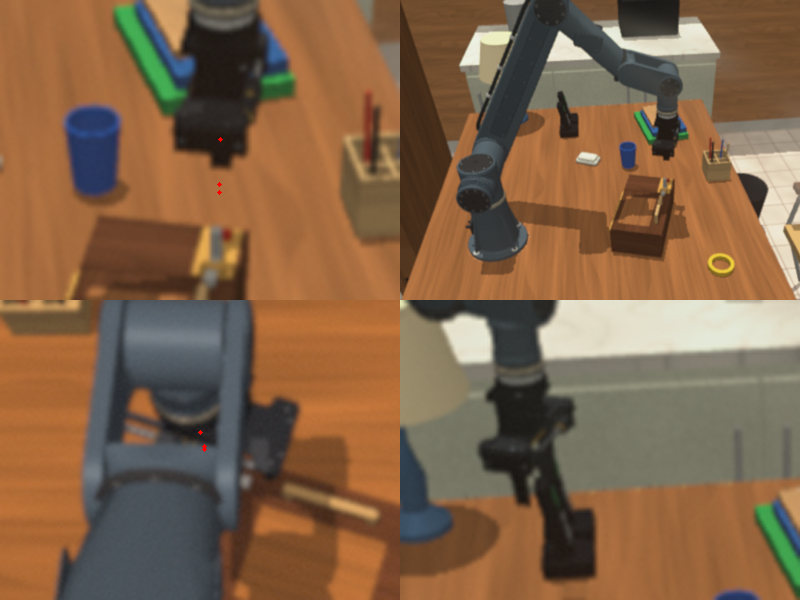

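The block in the start view is a telephone in the background, so it isn't part of the gripper. In all three pictures the fingertips are about 41 mm higher than the reading implies: tips at z≈0.246 now, against 0.203 by the reading. x and y agree. That explains the empty grasp above the knob. I'll descend with a partly open hand, in stages, checking force.

>>> {"api": "jog_arm", "payload": {"motion": [0,0,0,0,0,0,-0.3,0,0,0,0,0,0,-0.3,0.05,0,0.6,0,0,0,-0.3,0,0,0.6,0,0,0,-0.3,0,0,0.6,0,0,0,-0.3,0,0,0,0,0,0,-0.3]}}

```text
time: 5.65
position: [0.6191, 0.0867, 0.1357]
tool_rot: [0.151, 0.988, -0.0, -0.003]
ft_force: [-0.8, 0.3, -0.3]
grip_width: 0.0519
grip_force: 0.0
```

>>> {"api": "jog_arm", "payload": {"motion": [0,0,0.3,0,0,0,-0.3,0,0,0.3,0,0,0,-0.3,0,0,0,0,0,0,-0.3]}}

```text
time: 6.02
position: [0.6205, 0.0867, 0.1134]
tool_rot: [0.151, 0.989, -0.0, -0.001]
ft_force: [-0.4, -0.0, 0.8]
grip_width: 0.0563
grip_force: 0.0
```

There's no contact at a nominal tip height of 0.102, where the staple or the bolt would have stopped the front finger. That confirms the offset. I'll go lower and close.

>>> {"api": "jog_arm", "payload": {"motion": [-0.05,0,0.2,0,0,0,-0.3,0,0,0.15,0,0,0,-0.3,0,0,0,0,0,0,1,0,0,0,0,0,0,1,0,0,0,0,0,0,1,0,0,0,0,0,0,1,0,0,0,0,0,0,1,0,0,0,0,0,0,1,0,0,0,0,0,0,1], "grip_force": 15}}

```text
time: 7.15
position: [0.6234, 0.0864, 0.1005]
tool_rot: [0.151, 0.989, 0.0, 0.0]
ft_force: [0.8, 1.7, 0.9]
grip_width: 0.013
grip_force: 15.0
```

The knob is gripped (13 mm wide, 15 N). Now I'll slide it along tool +y.

>>> {"api": "jog_arm", "payload": {"motion": [0,0.15,0,0,0,0,1,0,0.15,0,0,0,0,1,0,0.1,0,0,0,0,1,0,0,0,0,0,0,1]}}

```text
time: 7.65
position: [0.6284, 0.1021, 0.1005]
tool_rot: [0.151, 0.989, 0.0, 0.0]
ft_force: [-0.1, 1.1, 1.6]
grip_width: 0.0136
grip_force: 15.0
```

>>> {"api": "jog_arm", "payload": {"motion": [0,0.08,0,0,0,0,1,0,0.05,0,0,0,0,1,0,0,0,0,0,0,1]}}

```text
time: 8.02
position: [0.6297, 0.1065, 0.1005]
tool_rot: [0.151, 0.989, 0.0, 0.0]
ft_force: [-0.5, -0.6, 1.3]
grip_width: 0.0136
grip_force: 15.0
```

>>> {"api": "jog_arm", "payload": {"motion": [0,0.05,0,0,0,0,1,0,0.05,0,0,0,0,1,0,0,0,0,0,0,1]}}

```text
time: 8.4
position: [0.631, 0.1104, 0.1005]
tool_rot: [0.151, 0.989, 0.0, 0.0]
ft_force: [1.0, -1.3, 3.3]
grip_width: 0.0137
grip_force: 15.0
```

>>> {"api": "jog_arm", "payload": {"motion": [0,0.05,0,0,0,0,1,0,0.05,0,0,0,0,1,0,0,0,0,0,0,1]}}

```text
time: 8.78
position: [0.6311, 0.111, 0.1005]
tool_rot: [0.151, 0.989, -0.003, -0.001]
ft_force: [-2.9, -8.5, 5.6]
grip_width: 0.0133
grip_force: 15.0
```

The bolt is against the stop: I commanded 4 mm, it moved 0.6 mm, and the reaction was about 9 N. I'll release, rise, and turn 90° for the handle.

>>> {"api": "jog_arm", "payload": {"motion": [0,0,0,0,0,0,-0.4,0,0,0,0,0,0,-0.4,0,0,0,0,0,0,-0.4,0,0,0,0,0,0,-0.4,0,0,-0.5,0,0,0,-0.4,0,0,-0.8,0,0,0,-0.4,0,0,-0.8,0,0,0,-0.4,0,0,-0.3,0,0,1,-0.4,0,0,0,0,0,1,-1,0,0,0,0,0,1,-1,0,0,0,0,0,1,-1,0,0,0,0,0,1,-1]}}

```text
time: 10.28
position: [0.6317, 0.1143, 0.1962]
tool_rot: [0.321, 0.947, 0.0, -0.0]
ft_force: [-0.4, -0.1, 0.0]
grip_width: 0.0853
grip_force: 0.0
```

>>> {"api": "jog_arm", "payload": {"motion": [0,0,0,0,0,1,-1,0,0,0,0,0,1,-1,0,0,0,0,0,1,-1,0,0,0,0,0,1,-1,0,0,0,0,0,1,-1,0,0,0,0,0,1,-1,0,0,0,0,0,1,-1,0,0,0,0,0,1,-1,0,0,0,0,0,1,-1,0,0,0,0,0,1,-1,0,0,0,0,0,1,-1,0,0,0,0,0,1,-1]}}

```text
time: 11.78
position: [0.6318, 0.1144, 0.1961]
tool_rot: [0.679, 0.734, -0.0, -0.0]
ft_force: [-0.7, 1.4, 0.9]
grip_width: 0.087
grip_force: 0.0
```

>>> {"api": "jog_arm", "payload": {"motion": [0,0,0,0,0,1,-1,0,0,0,0,0,1,-1,0,0,0,0,0,1,-1,0,0,0,0,0,1,-1,0,0,0,0,0,1,-1,0,0,0,0,0,0.5,-1]}}

```text
time: 12.52
position: [0.6318, 0.1143, 0.1962]
tool_rot: [0.806, 0.592, -0.0, -0.0]
ft_force: [-1.1, -0.2, 0.3]
grip_width: 0.0871
grip_force: 0.0
```

Run:
```python
from h import *
go(w(.063,-.05,.18),down(0)); go(w(.063,-.05,.18),down(np.pi))
```

```text
t 12.525 q [0.0051 0.5491 1.3851 0.0002 1.2077 0.3093] pos [0.6318 0.1143 0.1962] F [-1.1294 -0.1707  0.3189] w 0.08708054264129461 0.0
shift/4cm [-4.4219  0.0038  0.4042]
turn/4deg [-0.0054 -0.0012 -0.0185]
t 12.525 q [0.0051 0.5491 1.3851 0.0002 1.2077 0.3093] pos [0.6318 0.1143 0.1962] F [-1.1294 -0.1707  0.3189] w 0.08708054264129461 0.0
shift/4cm [-4.4219  0.0038  0.4042]
turn/4deg [-0.0019  0.0085 44.9815]
```

>>> {"api": "jog_arm", "payload": {"motion": [-0.9,0,0,0,0,0,-1,-0.9,0,0,0,0,0,-1,-0.9,0,0,0,0,0,-1,-0.9,0,0,0,0,0,-1,-0.82,0,0,0,0,0,-1,0,0,0.7,0,0,0,-1,0,0,0.7,0,0,0,-1,0,0,0.4,0,0,0,-1,0,0,0,0,0,0,-1]}}

```text
time: 13.65
position: [0.5783, -0.0544, 0.1233]
tool_rot: [0.806, 0.592, -0.001, -0.001]
ft_force: [0.5, -0.7, 0.3]
grip_width: 0.0869
grip_force: 0.0
```

Run:
```python
from h import *
go(w(.063,-.05,.094),down(0))
s=robot.camera("side");t=robot.camera("top")
cv2.imwrite("pics/raw_s2.png",s);cv2.imwrite("pics/raw_t2.png",t)
m=np.hstack([cv2.resize(s[130:265,200:300],(400,540),interpolation=cv2.INTER_CUBIC),cv2.resize(t[135:270,190:290],(400,540),interpolation=cv2.INTER_CUBIC)])
cv2.imwrite("pics/h1.png",m)
```

```text
t 13.65 q [-0.286   0.56    1.6112  0.      0.973   0.0172] pos [ 0.5783 -0.0544  0.1233] F [ 0.513  -0.6878  0.3256] w 0.08692716815917538 0.0
shift/4cm [0.0004 0.0173 0.7313]
turn/4deg [-0.0387  0.0003 -0.0025]
```

View pics/h1.png

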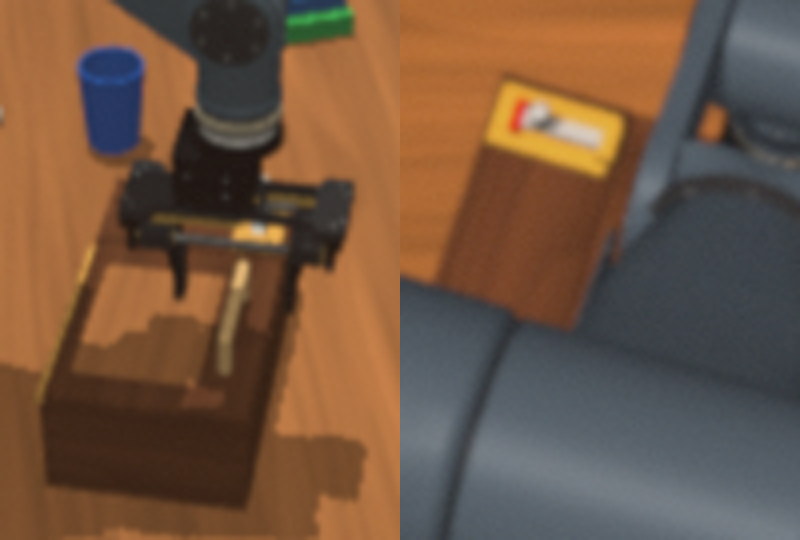

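The bolt tail now touches the red stop (525,115) and the bolt is clear of the lid. The fingers at (180,298) and (293,305) straddle the handle bar at (238,270) evenly. I'll lower and grip.

>>> {"api": "jog_arm", "payload": {"motion": [0,0,0.4,0,0,0,-1,0,0,0.3,0,0,0,-1,0,0,0,0,0,0,-0.3,0,0,0,0,0,0,0,0,0,0,0,0,0,1,0,0,0,0,0,0,1,0,0,0,0,0,0,1,0,0,0,0,0,0,1,0,0,0,0,0,0,1,0,0,0,0,0,0,1,0,0,0,0,0,0,1], "grip_force": 30}}

```text
time: 15.12
position: [0.5764, -0.0539, 0.0962]
tool_rot: [0.806, 0.592, -0.002, -0.002]
ft_force: [-4.7, 0.7, 4.6]
grip_width: 0.0105
grip_force: 30.0
```

>>> {"api": "jog_arm", "payload": {"motion": [0,0,0,0,0,0,1,0,0,0,0,0,0,1]}}

```text
time: 15.38
position: [0.5764, -0.0539, 0.0962]
tool_rot: [0.806, 0.592, -0.002, -0.002]
ft_force: [-5.1, 0.6, 4.2]
grip_width: 0.0111
grip_force: 30.0
```

The bar is gripped. I'll keep the tool vertical, so the bar turns within the pads and the finger clearance to the lid is still about 7 mm at 45°. I'll follow the 156 mm arc about the hinge and check forces at 20°.

>>> {"api": "jog_arm", "payload": {"motion": [0,-0.09,-0.163,0,0,0,1,0,-0.058,-0.16,0,0,0,1,0,-0.064,-0.158,0,0,0,1,0,-0.071,-0.155,0,0,0,1,0,-0.078,-0.151,0,0,0,1,0,-0.084,-0.148,0,0,0,1,0,-0.091,-0.144,0,0,0,1,0,-0.097,-0.14,0,0,0,1]}}

```text
time: 16.38
position: [0.5547, -0.047, 0.1455]
tool_rot: [0.806, 0.592, 0.0, -0.0]
ft_force: [-1.7, 2.0, -6.2]
grip_width: 0.0107
grip_force: 30.0
```

>>> {"api": "jog_arm", "payload": {"motion": [0,-0.103,-0.135,0,0,0,1,0,-0.109,-0.131,0,0,0,1,0,-0.114,-0.126,0,0,0,1,0,-0.12,-0.121,0,0,0,1,0,-0.125,-0.116,0,0,0,1,0,-0.13,-0.11,0,0,0,1,0,-0.135,-0.104,0,0,0,1,0,-0.139,-0.098,0,0,0,1,0,-0.143,-0.092,0,0,0,1,0,-0.147,-0.086,0,0,0,1,0,0,0,0,0,0,1]}}

```text
time: 17.75
position: [0.509, -0.0326, 0.1918]
tool_rot: [0.806, 0.592, 0.002, 0.003]
ft_force: [5.7, 1.7, 3.4]
grip_width: 0.011
grip_force: 30.0
```

Run:
```python
from h import *
o=robot.get_obs();print(o["position"],o["ft_force"],o["moment"],o["grip_width"],o["q"])
p=o["position"];b=RB.T@(p[:2]-C)
# bar from reading: relative to shut reading (.5764,-.0539,.0962) -> bar (.150,.043)
b0=RB.T@(np.array([.5764,-.0539])-C);dx=b[0]-b0[0];dz=p[2]-.0962
X,Z=.150+dx,.043+dz;print("dx,dz",dx,dz,"r",np.hypot(X,Z),"theta",np.degrees(np.arctan2(Z,X)-np.arctan2(.043,.150)))
s=robot.camera("side");t=robot.camera("top");cv2.imwrite("pics/raw_s3.png",s);cv2.imwrite("pics/raw_t3.png",t)
# predicted side pixels of the handle ends and lid free edge for several angles
for th in(40,45,50):
    c,si=np.cos(np.radians(th)),np.sin(np.radians(th))
    f=lambda u,n,y:w(-.088+u*c-n*si,y,.1+u*si+n*c)
    print(th,"side bar near end",px("side",f(.15,.043,-.1)),"edge corner",px("side",[f(.176,.008,-.159),f(.176,0,-.159)]))
```

```text
[ 0.509  -0.0326  0.1918] [5.6896 1.6744 3.4401] [ 0.117  -0.9871 -0.0484] 0.010974378478233663 [-0.2836  0.3742  1.7254  0.0004  1.0354  0.0198]
dx,dz -0.07067240197049669 0.09556624633925283 r 0.1596667543156087 theta 44.21352181159013
40 side bar near end [[236.7031 193.1689]] edge corner [[246.2364 208.3675]
 [247.8297 209.9998]]
45 side bar near end [[233.1927 191.1042]] edge corner [[242.8474 205.3994]
 [244.6114 206.9491]]
50 side bar near end [[229.5055 189.2624]] edge corner [[239.1579 202.6184]
 [241.0785 204.0705]]
```

By the readings the lid is at about 44°. I'll check that in the camera by the colours of the bar.

Run:
```python
from h import *
s0=cv2.imread("pics/side0.png").astype(int);s=cv2.imread("pics/raw_s3.png").astype(int)
print("bar0",s0[200,257:261],"desk",s0[240,190],"wood",s0[230,240])
g=cv2.imread("pics/raw_s3.png",0)
print("cols",list(range(222,258,2)))
for v in range(174,232,2):print(v,g[v,222:258:2])
# colour ratio G/R, B/R
print("B/R")
for v in range(180,202,2):print(v,(100*s[v,222:250:2,0]/np.maximum(s[v,222:250:2,2],1)).astype(int))
```

```text
bar0 [[ 58  91 122]
 [ 93 141 174]
 [109 167 206]
 [100 154 193]] desk [ 62 110 170] wood [ 39  62 101]
cols [222, 224, 226, 228, 230, 232, 234, 236, 238, 240, 242, 244, 246, 248, 250, 252, 254, 256]
174 [113  85  78  65  40  34  32  81  68  33  33  35  48  58  60  65  78  86]
176 [120 122 122 105  66  26  32  54  84  27  38  93  86  59  63  64  67 110]
178 [119 121 120  92  73  33  30  61  90  25  47 114 140  95  62  65  65  77]
180 [121 122 115  80  76  44  30  72 102  26  57  91 109 105  62  63  68  75]
182 [121 122 104  81  81  57  31  97 116  28  61  72  60  64  54  53  75  75]
184 [121 120  86  77  73  58  44 121 108  26  46  62  60  53  45  56  80  81]
186 [121 115  78  67  61  63  66 127  95  26  53  60  48  45  47  60  81  80]
188 [121  98  65  64  80  97 104 125  95  46  60  48  43  46  50  69  78  79]
190 [100  67  72  91 104 108 124 119 100  68  47  43  46  49  52  70  73  79]
192 [ 79  78 100 105 105 107 110 118 102  65  43  44  47  49  51  60  63  71]
194 [ 71 104 103 106 108 103  90 100 119  93  52  47  47  48  45  42  41  44]
196 [ 80 106 106 106 106  82  74  77  98 1
[... 1103 characters left out ...]
4  66 123 129 123 120 106  93]
228 [ 50  50  50  48  49  51  53  53  52  52  56  61 110 126 127 115  68  54]
230 [50 49 61 77 82 58 54 53 51 53 56 55 67 90 92 79 52 52]
B/R
180 [37 37 36 38 39 45 64 51 52 65 40 41 53 48]
182 [36 37 37 39 39 39 65 52 52 62 39 40 43 38]
184 [37 36 38 39 40 39 60 52 51 60 40 41 40 39]
186 [36 37 39 39 40 37 53 52 49 57 40 40 41 42]
188 [36 37 38 40 38 37 51 51 42 45 40 42 40 40]
190 [37 40 38 37 37 38 50 51 39 38 39 41 42 40]
192 [37 38 37 37 36 38 50 52 47 40 40 38 40 40]
194 [40 37 36 37 37 37 40 50 53 49 43 41 40 41]
196 [37 37 38 37 37 37 37 40 51 52 51 41 39 41]
198 [37 37 37 37 37 38 37 38 41 51 52 41 41 40]
200 [38 37 37 38 37 38 39 38 39 41 44 41 40 39]
```

```bash
cat > ang.py <<'E'
from h import *
def ang(fn,rows=(180,192)):
    s=cv2.imread(fn).astype(float);k=s[...,0]/np.maximum(s[...,2],1)
    obs=[]
    for v in range(*rows):
        c=np.arange(228,246);r=np.clip(s[v,c].mean(1)-70,0,None)*((k[v,c]>.44)&(k[v,c]<.57))
        if r.sum()>40:obs.append((v,(c*r).sum()/r.sum()))
    obs=np.array(obs)
    edge=[]
    g=s@[.114,.587,.299]
    for v in range(202,214):
        c=np.arange(222,245);r=g[v,c];i=np.max(np.nonzero(r>60)[0][np.nonzero(r>60)[0]<len(r)-6])
        edge.append((v,c[i]+(r[i]-60)/(r[i]-r[i+1])))
    edge=np.array(edge);print("bar",obs.round(1).tolist());print("edge",edge.round(1).tolist())
    for th in range(38,53,2):
        c,si=np.cos(np.radians(th)),np.sin(np.radians(th))
        f=lambda u,n,y:w(-.088+u*c-n*si,y,.1+u*si+n*c)
        L=px("side",[f(.15,.043,y) for y in np.linspace(-.11,-.02,30)]);o=np.argsort(L[:,1])
        E=px("side",[f(u,.008,-.159) for u in np.linspace(0,.176,30)]);oe=np.argsort(E[:,1])
        print(th,"bar d",np.mean(obs[:,1]-np.interp(obs[:,0],L[o,1],L[o,0])).round(2),"edge d",(edge[:,1]-np.interp(edge[:,0],E[oe,1],E[oe,0])).round(1), "post base",px("side",f(.15,.008,-.1)).round(1))
E
python3 - <<'E'
from ang import *
ang("pics/raw_s3.png")
print("shut bar pred",px("side",[w(.062,-.1,.143),w(.062,0,.143)]))
E
```

```text
bar [[180.0, 239.2], [181.0, 237.3], [182.0, 237.2], [183.0, 237.0], [184.0, 236.8], [185.0, 236.6], [186.0, 236.4], [187.0, 236.1], [188.0, 235.6], [189.0, 235.4], [190.0, 234.9], [191.0, 235.0]]
edge [[202.0, 237.3], [203.0, 237.0], [204.0, 236.5], [205.0, 236.1], [206.0, 235.1], [207.0, 234.2], [208.0, 233.3], [209.0, 232.4], [210.0, 232.1], [211.0, 231.7], [212.0, 230.7], [213.0, 229.6]]
38 bar d -4.25 edge d [-10.2 -10.5 -11.  -11.4 -12.4 -13.3 -14.2 -15.1 -14.6 -13.  -11.9 -11. ] post base [[244.6 201.2]]
40 bar d -2.66 edge d [ -8.9  -9.2  -9.8 -10.2 -11.1 -12.  -13.  -12.7 -11.1  -9.7  -8.8  -8.1] post base [[243.5 200.2]]
42 bar d -1.04 edge d [ -7.6  -7.9  -8.4  -8.9  -9.8 -10.7 -10.2  -9.4  -8.   -6.8  -6.   -5.5] post base [[242.4 199.2]]
44 bar d 0.6 edge d [-6.2 -6.5 -7.1 -7.5 -8.4 -7.7 -7.2 -6.5 -5.2 -4.1 -3.5 -3.1] post base [[241.3 198.2]]
46 bar d 2.27 edge d [-4.8 -5.1 -5.7 -5.8 -5.3 -4.8 -4.4 -3.8 -2.7 -1.7 -1.2 -1. ] post base [[240.1 197.3]]
48 bar d 3.97 edge d [-3.3 -3.6 -3.8 -2.9 -2.5 -2.2 -1.8 -1.4 -0.4  0.4  0.8  1. ] post base [[238.9 196.4]]
50 bar d 5.68 edge d [-1.8 -1.7 -1.  -0.3  0.   0.3  0.5  0.8  1.7  2.5  2.7  2.8] post base [[237.7 195.5]]
52 bar d 7.39 edge d [0.2 1.  1.5 2.2 2.4 2.5 2.7 2.9 3.7 4.3 4.5 4.4] post base [[236.4 194.6]]
shut bar pred [[255.3524 215.0158]
 [259.8847 196.7547]]
```

Bar line, post base and readings agree on about 43.5–44.2°. I'll raise about 1.2° and ease the radial load slightly, then recheck.

>>> {"api": "jog_arm", "payload": {"motion": [0,-0.02,-0.03,0,0,0,1,0,-0.02,-0.03,0,0,0,1,0,-0.01,-0.03,0,0,0,1,0,0,0,0,0,0,1,0,0,0,0,0,0,1,0,0,0,0,0,0,1]}}

```text
time: 18.6
position: [0.5055, -0.0315, 0.1938]
tool_rot: [0.806, 0.592, 0.001, 0.001]
ft_force: [4.7, 2.8, 2.4]
grip_width: 0.011
grip_force: 30.0
```

Run:
```python
from ang import *
cv2.imwrite("pics/raw_s4.png",robot.camera("side"))
o=robot.get_obs();p=o["position"];print(p,o["ft_force"],o["grip_width"])
b=RB.T@(p[:2]-C);b0=RB.T@(np.array([.5764,-.0539])-C)
X,Z=.150+b[0]-b0[0],.043+p[2]-.0962;print("r",np.hypot(X,Z),"theta",np.degrees(np.arctan2(Z,X)-np.arctan2(.043,.150)))
ang("pics/raw_s4.png")
# bolt check: steel/red pixels in the top view, where the deck is visible
```

```text
[ 0.5056 -0.0315  0.1939] [5.2602 2.0049 1.499 ] 0.010832354536280736
r 0.15974112570524251 theta 45.71656342357666
bar [[180.0, 238.0], [181.0, 236.3], [182.0, 236.1], [183.0, 235.9], [184.0, 235.7], [185.0, 235.4], [186.0, 235.2], [187.0, 234.7], [188.0, 234.4], [189.0, 234.3], [190.0, 233.9], [191.0, 234.4]]
edge [[202.0, 236.3], [203.0, 235.9], [204.0, 235.5], [205.0, 234.9], [206.0, 233.6], [207.0, 232.9], [208.0, 232.2], [209.0, 231.4], [210.0, 231.1], [211.0, 230.6], [212.0, 229.3], [213.0, 228.1]]
38 bar d -5.33 edge d [-11.2 -11.6 -12.  -12.6 -13.9 -14.6 -15.3 -16.1 -15.6 -14.1 -13.4 -12.5] post base [[244.6 201.2]]
40 bar d -3.75 edge d [-10.  -10.3 -10.8 -11.3 -12.6 -13.3 -14.  -13.7 -12.2 -10.8 -10.3  -9.6] post base [[243.5 200.2]]
42 bar d -2.13 edge d [ -8.7  -9.   -9.5 -10.  -11.3 -12.  -11.3 -10.4  -9.1  -7.8  -7.5  -7. ] post base [[242.4 199.2]]
44 bar d -0.48 edge d [-7.3 -7.6 -8.1 -8.7 -9.9 -9.1 -8.2 -7.5 -6.3 -5.2 -5.  -4.6] post base [[241.3 198.2]]
46 bar d 1.19 edge d [-5.9 -6.2 -6.7 -7.  -6.8 -6.1 -5.5 -4.8 -3.8 -2.8 -2.7 -2.5] post base [[240.1 197.3]]
48 bar d 2.88 edge d [-4.4 -4.7 -4.8 -4.1 -4.  -3.5 -2.9 -2.4 -1.4 -0.6 -0.6 -0.5] post base [[238.9 196.4]]
50 bar d 4.59 edge d [-2.9 -2.8 -2.1 -1.4 -1.5 -1.  -0.6 -0.2  0.7  1.4  1.3  1.3] post base [[237.7 195.5]]
52 bar d 6.3 edge d [-0.9 -0.1  0.5  1.   0.9  1.2  1.6  1.9  2.6  3.3  3.   2.9] post base [[236.4 194.6]]
```

The camera gives about 44.6–45.3° and the readings 45.7°. The lid is steady under a firm grip, and the earlier picture showed the bolt at its stop. Handing in.

```bash
python3 -c "
from rig import robot
o=robot.get_obs();print(o['time'],o['position'],abs(o['joint_velocities']).max());print(robot.hand_in())"
```

```text
18.65 [ 0.50555718 -0.03150133  0.19386482] 0.001875966888477472
the job is handed in; nothing more can be done
None
```

The bolt is drawn back firmly against the red stop (about 9 N), the lid is held steadily by its handle at about 45° (44.6–45.7° by camera and arm readings), and the job was handed in at 18.65 s; I kept clear of the other items but didn't check them again at the end.

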